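# Load the laboratory shaker

### The arm

A 6-joint arm with a two-finger parallel gripper is mounted at the origin on the work surface. World frame = base frame: x ahead of the robot, y to its left, z up, the work surface at z = 0. Lengths are in m, angles in rad, forces in N, time in s.
With the tool pointing down it reaches from about 0.35 to 0.975 m from the base axis. Payload 4.9 kg.
Tool frame: the origin (TCP) lies on the centre line of the jaws, within the pads' length; the fingertips stand manip.tip_reach ahead of it and the grasp point (between the pads) is the TCP (manip.tip_reach is the distance from the TCP to the fingertips, in m); z points along the fingers, y is the line along which they close (so a half turn about z gives the same grasp; the last joint's range is limited). The gripper opens to 85 mm and grips with 20 to 120 N. Pads are 22 mm wide; open, the fingers measure 114 mm over their backs; the gripper's body (76 mm by 85 mm) begins 54 mm behind the grasp point. The pads swing forward as they close: fully open they stand 13 mm farther back than shut.
Start: joints at [-1.38, 0.053, 1.613, -0, 1.476, -0.119], TCP at [0.191, -0.595, 0.25] pointing down, gripper open.
Joint ranges: [-3.01, 3.01], [-1.01, 2.22], [0.06, 2.58], [-1.02, 4.17], [0.09, 2.62], [-3.14, 3.14]. Speed limits (rad/s): [2.57, 2.57, 3.14, 3.14, 3.14, 3.14].

### API

Orientations are given as a unit quaternion [w, x, y, z].
In Python, from plant import manip gives the robot as it stands. The module is installed in compiled form; this text tells all that it offers.
- The arm moves only by the tool move_arm, never from a script. Its argument "rows" is a list of rows, each a list of 7 numbers: the shift along the tool's x, y, z in cm, then the turn, a rotation vector about the tool's x, y, z in degrees, then the opening, from -1 (shut) to 1 (fully open). In form: [[tx, ty, tz, ax, ay, az, jaw], ...]. A call has 1 to 20 rows; each row shifts and turns the commanded pose from where the row before left it, along the tool's axes as they then stand; what a row does not reach is not made up. A row lasts 1/12 s, in which the tool goes at most 41.7 mm and 7.16 degrees, less where a joint would pass 70% of its speed; a pose out of reach is approached as far as the arm can. A call is refused whole if a number of a shift passes 4.17 or a number of a turn 7.16, either way. A call with a gripper value outside its range is refused whole. The fingers move at their own pace and stop on an object; the grip force is fixed at half the most. Time passes only in rows, so rows that do not move let the fingers close. It gives the time, the measured TCP pose, the force, the opening and the grip force at its end, in the units of the state.
- manip.state(): the state, without advancing time (a new reading comes with each control period).
- manip.grab_frame(name): name is "scene" or "side" or "wrist"; returns a dict with "img" (420x560x3 uint8, blue, green, red), "mtx" (3x3 intrinsics, pixels), "R" (3x3) and "t" (3): a world point X has camera coordinates R X + t. Camera axes: x right, y down, z forward; pixel columns grow to the right and rows downward; lengths in m; the calibration is good to about 2 mm. The wrist camera is an equidistant fisheye: a pixel r from the principal point sees the ray r / f radians off the axis. A picture is of the moment at which its call begins. There is no depth.
- manip.job_done(): hands the job in; it is judged then, once.
The state is a dict: "time": time; "joint_pos": joint angles; "joint_vel": joint speeds; "joint_efforts": joint torques, N m; "tool_pos": TCP position; "tool_rot": TCP orientation; "contact_force": force on the tool from outside, world axes, zero at the start; "ft_torque": the same for the moment, N m; "gripper_width": opening from 0.0 (shut) to 1.0 (fully open); "grasp_force": force on a finger pad.
Only numpy, scipy, OpenCV 4.12 (cv2) and the standard library are available. Lean on these libraries where they do the work, as an engineer would, in place of code of your own. Each camera call takes 0.05 s, during which the arm holds its last target. There are 200 camera calls.

### The job

Load the shaker around the two clamped bottles: stand the tall green-capped bottle in the circle between the amber bottle and the blue-capped bottle, and the tall red-capped bottle in the circle directly in front of the amber bottle (the front is the side with the control panel, nearest the robot). Put the black riser disc in the circle directly in front of the blue-capped bottle and stand the short yellow-capped bottle upright on the middle of the riser. Centre each thing well in its circle, let no bottle fall over, and leave the white-capped bottle and the beaker where they stand.

Things in the scene. Friction and masses are not known exactly. Their poses are not given: they have to be found in the camera images.
- shaker: White shaker, fixed, base 250 x 280 mm, panel with knobs at its front (-x). Rubber mat 176 x 266 mm, top 70 mm above the table, with six flat yellow-edged grey circles 62 mm across. Origin on the table under the mat centre; x to the back, y to the left, yaw up to 15 deg. Circle centres: x = -47.5 (front row) or +47.5 mm (back row), y = +95, 0, -95 mm. Front middle circle stays empty.
- amber_bottle: Amber glass bottle with a black cap, shaped as the tall loose bottles (100 mm tall, 48 mm body), fixed in a thin wire clamp (60 mm across, 52 mm high) at one end of the shaker's back row, left or right: it changes from start to start. Origin at the centre of its underside, on the mat; axes parallel to the shaker's. It cannot be moved.
- blue_bottle: White plastic bottle with a blue cap, shaped as the tall loose bottles (100 mm tall, 48 mm body), fixed in a thin wire clamp (60 mm across, 52 mm high) at one end of the shaker's back row, left or right: it changes from start to start. Origin at the centre of its underside, on the mat; axes parallel to the shaker's. It cannot be moved.
- green_bottle: Loose white plastic bottle, green cap, 100 mm tall: round body 48 mm in diameter up to 64 mm, shoulder to 74 mm, then the cap, 40 mm in diameter, to 100 mm. About 160 g (110 to 230). Origin at the centre of its underside, z up; yaw is of no matter. Starts upright on the table.
- red_bottle: Loose white plastic bottle, red cap, 100 mm tall: round body 48 mm in diameter up to 64 mm, shoulder to 74 mm, then the cap, 40 mm in diameter, to 100 mm. About 160 g (110 to 230). Origin at the centre of its underside, z up; yaw is of no matter. Starts upright on the table.
- yellow_bottle: Loose short white plastic bottle with a yellow screw cap, 70 mm tall: straight round body 48 mm in diameter up to 34 mm, shoulder to 44 mm, then the cap, 40 mm in diameter, to 70 mm. About 100 g (0.7 to 1.4 times that). Origin at the centre of its underside, z up. Starts upright on the table on the robot's right.
- riser: Loose solid black plastic disc, 60 mm in diameter, 30 mm tall, flat on both faces. About 120 g (0.7 to 1.4 times that). Origin at the centre of its underside, z up. Starts flat on the table on the robot's right.
- white_bottle: Loose white plastic bottle, white cap, 100 mm tall: round body 48 mm in diameter up to 64 mm, shoulder to 74 mm, then the cap, 40 mm in diameter, to 100 mm. About 160 g. Origin at the centre of its underside, z up; yaw is of no matter. Starts upright on the table. In the midst of the things to be moved; to be left alone.
- beaker: Glass beaker, 64 mm across, 85 mm tall, loose, standing behind the things to be moved; to be left alone. Origin at the centre of its underside.
Things that resemble listed ones, but are neither listed nor needed, are in the scene too. Leave any purple or turquoise look-alike of the riser alone. What is shaped like the yellow_bottle but pink is not meant.

How it is judged:
By the outcome, as a careful person would: the job done as asked, in the order asked, and still so for the second after the job is handed in, with the robot touching nothing.
It also fails if it takes over 115 s, if anything falls off the work surface, if the arm or the gripper's body presses on something with over 40 N, if the wrist force passes 120 N, or if a joint passes its speed limit or range.

## Working session

There is one attempt and no reset: what is moved stays moved. The work goes in short steps, Python scripts to look and compute and a tool call to move; the robot and the scene stay as the last step left them, time stands still between calls to the robot, and variables do not carry over. Pictures are saved under pics/ and viewed, at most 14 in all, crops included, and the job is handed in when it is done.

Besides the shell and the picture viewer there is one more tool, called as name(argument=value, ...) on one line, values as JSON. move_arm: Moves the arm, as the interface text tells. Its arguments: {"type":"object","properties":{"rows":{"type":"array","items":{"type":"array","items":{"type":"number"}}}},"required":["rows"]}

```bash
mkdir -p pics; python3 - <<'E'
from plant import manip
import cv2,numpy as np,pickle
print(manip.state(), manip.tip_reach)
for n in("scene","side","wrist"):
    f=manip.grab_frame(n);cv2.imwrite(f"pics/{n}0.png",f["img"]);pickle.dump(f,open(f"{n}0.pkl","wb"))
    print(n,f["mtx"].tolist(),np.round(f["R"],3).tolist(),np.round(f["t"],3), np.round(-f["R"].T@f["t"],3))
E
```

```text
{'time': 0.0, 'joint_pos': array([-1.37996022e+00,  5.33622731e-02,  1.61429725e+00,  7.45119763e-07,
        1.47600204e+00, -1.18989394e-01]), 'joint_vel': array([-3.26156516e-04, -1.76977743e-03,  9.82305077e-04,  5.92632606e-04,
       -9.61081163e-04,  9.77373324e-05]), 'joint_efforts': array([-1.69085208e-03, -3.93679583e+01, -3.70178318e+01, -2.23491811e-04,
        7.23318910e-03,  1.30746596e-05]), 'tool_pos': array([ 0.19045273, -0.59466007,  0.24905768]), 'tool_rot': array([-1.03379942e-03,  9.88024474e-01,  1.54293775e-01, -3.67824365e-05]), 'contact_force': array([-1.0729183 ,  0.86515974,  0.64976748]), 'ft_torque': array([-0.02491192, -0.00323868,  0.0016894 ]), 'grasp_force': 0.0, 'gripper_width': 0.9967676148618462} 0.019
scene [[535.1431904451034, 0.0, 275.8105644013662], [0.0, 535.1431904451034, 217.87828165627616], [0.0, 0.0, 1.0]] [[0.159, 0.987, 0.01], [0.647, -0.097, -0.756], [-0.746, 0.127, -0.654]] [-0.08  -0.3    1.803] [ 1.552 -0.178  0.954]
side [[442.80338455644966, 0.0, 274.657026621958], [0.0, 442.80338455644966, 211.5369638738911], [0.0, 0.0, 1.0]] [[-0.989, -0.145, -0.017], [-0.07, 0.57, -0.818], [0.129, -0.808, -0.574]] [0.527 0.101 1.018] [0.397 0.842 0.676]
wrist [[325.19226210127806, 0.0, 275.8631348442401], [0.0, 325.19226210127806, 206.52492038054356], [0.0, 0.0, 1.0]] [[0.305, -0.952, -0.002], [-0.903, -0.29, 0.317], [-0.302, -0.095, -0.948]] [-0.623 -0.04   0.378] [ 0.268 -0.569  0.37 ]
```

View pics/scene0.png

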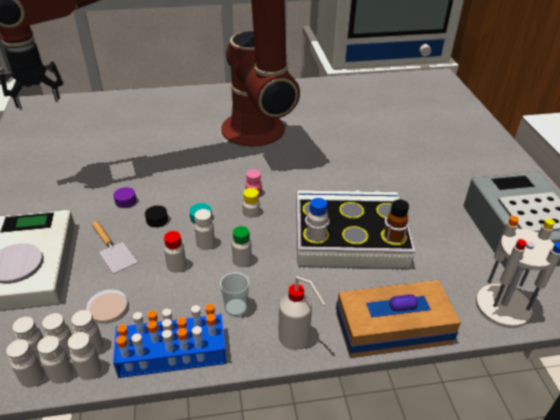

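View pics/side0.png

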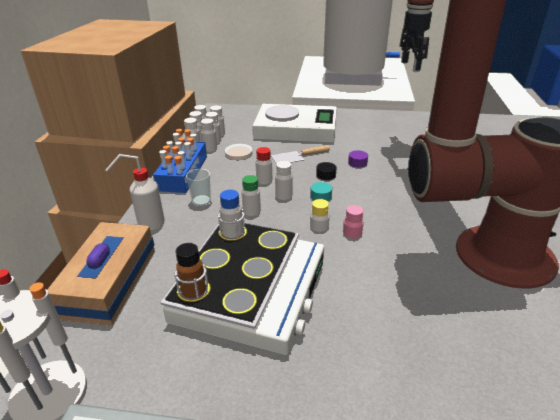

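View pics/wrist0.png

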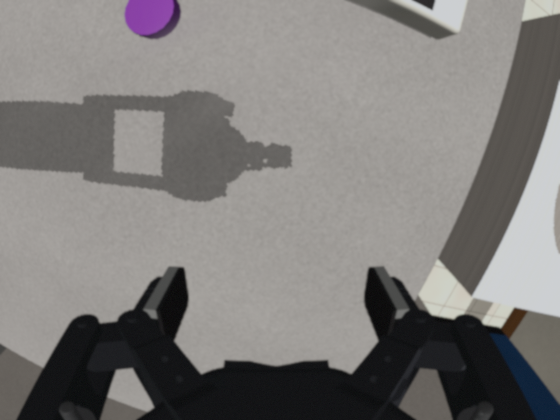

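Scene: the red cap is at (173,240), green at (241,234) and the white-capped bottle at (203,230). The blue bottle is at (318,215) and amber at (397,222), i.e. amber is on the robot's left.
Yellow cap candidates are (251,196), yellow, and (254,180), pink. I pick the yellow one.
Riser candidates are (157,216), black, (125,197), purple, and (201,214), turquoise. I pick the black one. I'll confirm both choices in an enlarged crop.

```bash
cat > h.py <<'E'
import cv2,numpy as np,pickle
from plant import manip
def ray(f,u,v,fish=False):
    K=f["mtx"];x=(u-K[0,2])/K[0,0];y=(v-K[1,2])/K[1,1]
    if fish:
        r=np.hypot(x,y);s=np.sin(r)/max(r,1e-9);d=np.array([x*s,y*s,np.cos(r)])
    else: d=np.array([x,y,1.])
    d=f["R"].T@d
    return -f["R"].T@f["t"],d/np.linalg.norm(d)
def tri(rays):
    A=sum(np.eye(3)-np.outer(d,d) for c,d in rays);b=sum((np.eye(3)-np.outer(d,d))@c for c,d in rays)
    X=np.linalg.solve(A,b);e=max(np.linalg.norm((np.eye(3)-np.outer(d,d))@(X-c)) for c,d in rays)
    return X,e
def plane(r,z): c,d=r;return c+d*(z-c[2])/d[2]
def proj(f,X,fish=False):
    p=f["R"]@np.asarray(X)+f["t"];K=f["mtx"]
    if fish:
        r=np.hypot(p[0],p[1]);a=np.arctan2(r,p[2])/max(r,1e-9);q=p[:2]*a
    else: q=p[:2]/p[2]
    return q*[K[0,0],K[1,1]]+[K[0,2],K[1,2]]
HUE={"red":[(0,6),(174,180)],"green":[(50,75)],"yellow":[(24,34)],"blue":[(104,122)],"turq":[(80,95)],"pink":[(160,174)],"purple":[(130,150)]}
def mask(img,c,s=130,v=50):
    h=cv2.cvtColor(img,cv2.COLOR_BGR2HSV)
    if c=="black": return ((img.max(2)<45)*255).astype(np.uint8)
    m=np.zeros(img.shape[:2],np.uint8)
    for a,b in HUE[c]: m|=cv2.inRange(h,(a,s,v),(b,255,255))
    return m
def blob(img,c,at,rad=25,**k):
    m=mask(img,c,**k);n,l,st,ce=cv2.connectedComponentsWithStats(m)
    o=[i for i in range(1,n) if st[i,4]>15 and np.hypot(*(ce[i]-at))<rad]
    i=max(o,key=lambda i:st[i,4]);return ce[i],st[i]
E
python3 - <<'E'
from h import *
S=pickle.load(open("scene0.pkl","rb"));D=pickle.load(open("side0.pkl","rb"))
for n,c,a,b in [("green","green",(241,234),(250,183)),("red","red",(173,240),(263,154)),("yellow","yellow",(251,196),(320,208)),("blue","blue",(318,206),(230,199)),("riser","black",(157,216),(326,171)),("amber","black",(399,207),(187,254))]:
    p,s=blob(S["img"],c,a,12);q,t=blob(D["img"],c,b,12)
    X,e=tri([ray(S,*p),ray(D,*q)]);print(n,p.round(1),s,q.round(1),t,X.round(4),round(e,4))
# circles
cs=[]
for f,roi in((S,(295,190,415,255)),(D,(165,215,330,330))):
    m=mask(f["img"],"yellow",s=90,v=60);z=np.zeros_like(m);x0,y0,x1,y1=roi;z[y0:y1,x0:x1]=m[y0:y1,x0:x1]
    k=[c for c in cv2.findContours(z,cv2.RETR_EXTERNAL,cv2.CHAIN_APPROX_NONE)[0] if len(c)>25]
    el=[cv2.fitEllipse(cv2.convexHull(c)) for c in k]
    for e in el: print(np.round(e[0],1),np.round(e[1],1),plane(ray(f,*e[0]),.07).round(4))
def en(f,x,y,w,h): return cv2.resize(f["img"][y:y+h,x:x+w],(780,290),interpolation=cv2.INTER_CUBIC)
cv2.imwrite("pics/crop0.png",np.vstack([en(S,100,160,200,74),en(D,230,130,200,74)]))
E
```

```text
green [240.7 234.2] [233 226  16  17 222] [250.  182.5] [243 176  14  14 166] [ 0.6106 -0.1036  0.0882] 0.0011
red [172.3 239.4] [164 231  17  18 263] [263.1 153.3] [257 147  13  14 160] [ 0.6041 -0.2649  0.0882] 0.0013
yellow [250.3 194.8] [243 188  16  15 180] [320.4 204.5] [313 199  15  14 144] [ 0.429  -0.0597  0.063 ] 0.0033
blue [318.2 206. ] [310 198  19  18 261] [229.1 198.6] [220 190  18  19 290] [0.6171 0.0796 0.1585] 0.0013
riser [156.3 216.3] [146 206  22  21 368] [325.9 171.1] [317 163  19  17 274] [ 0.4252 -0.3133  0.0142] 0.0014Traceback (most recent call last):
  File "<stdin>", line 4, in <module>
  File "h.py", line 31, in blob
    i=max(o,key=lambda i:st[i,4]);return ce[i],st[i]
ValueError: max() iterable argument is empty
```

```bash
python3 - <<'E'
from h import *
S=pickle.load(open("scene0.pkl","rb"));D=pickle.load(open("side0.pkl","rb"))
HUE["yellow"]=[(18,36)]
p,s=blob(S["img"],"yellow",(251,196),12,s=120,v=40);q,t=blob(D["img"],"yellow",(320,208),12,s=120,v=40)
X,e=tri([ray(S,*p),ray(D,*q)]);print("yellow",p.round(1),s,q.round(1),t,X.round(4),round(e,4))
for f,roi in((S,(295,190,415,255)),(D,(165,215,330,330))):
    m=mask(f["img"],"yellow",s=70,v=50);z=np.zeros_like(m);x0,y0,x1,y1=roi;z[y0:y1,x0:x1]=m[y0:y1,x0:x1]
    z=cv2.morphologyEx(z,cv2.MORPH_CLOSE,np.ones((3,3)))
    for c in cv2.findContours(z,cv2.RETR_EXTERNAL,cv2.CHAIN_APPROX_NONE)[0]:
        if len(c)<25: continue
        e=cv2.fitEllipse(cv2.convexHull(c));print(np.round(e[0],1),np.round(e[1],1),plane(ray(f,*e[0]),.07).round(4))
def en(f,x,y,w,h): return cv2.resize(f["img"][y:y+h,x:x+w],(780,290),interpolation=cv2.INTER_CUBIC)
cv2.imwrite("pics/crop0.png",np.vstack([en(S,100,160,200,74),en(D,230,150,200,74)]))
E
```

```text
yellow [250.6 195.3] [243 188  16  16 214] [319.9 207.1] [313 199  15  17 229] [ 0.4286 -0.0577  0.0586] 0.0012
[393.3 235.8] [18.6 27.7] [0.6534 0.2653 0.07  ]
[315.5 234.1] [19.1 27.2] [0.6191 0.0787 0.07  ]
[354.7 234.7] [19.7 27.7] [0.6354 0.1731 0.07  ]
[384.9 209.3] [16.7 19.6] [0.5532 0.2764 0.07  ]
[351.3 209.6] [18.  26.6] [0.5415 0.1902 0.07  ]
[306.7 208.1] [10.2 14. ] [0.5187 0.0776 0.07  ]
[239.1 300.5] [26.9 35.6] [0.5566 0.2816 0.07  ]
[193.3 290.2] [22.1 34.8] [0.6492 0.2667 0.07  ]
[257.1 267.3] [22.9 32.7] [0.5397 0.1876 0.07  ]
[214.6 257.8] [21.7 31.5] [0.6327 0.1702 0.07  ]
[272.2 239.2] [19.8 30.5] [0.523  0.0941 0.07  ]
[232.4 232.1] [16.4 29.2] [0.6153 0.0801 0.07  ]
```

View pics/crop0.png

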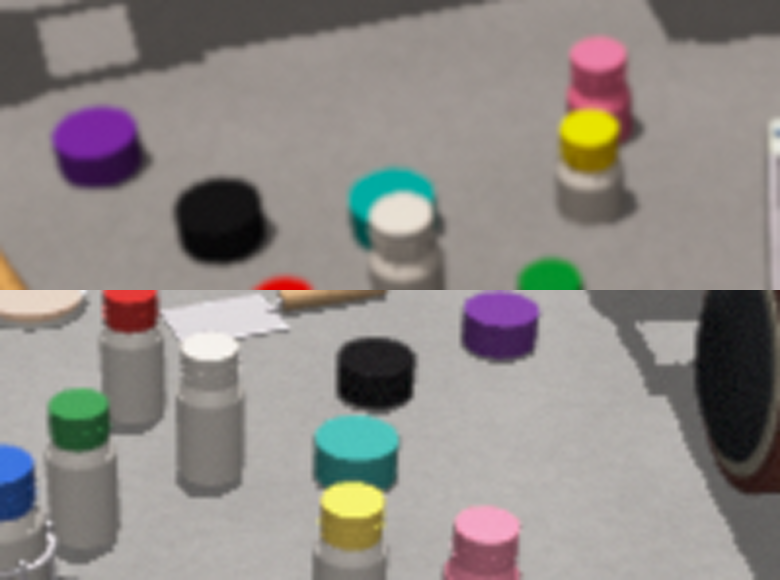

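The crop shows the black riser apart from the purple and turquoise discs, and the yellow-capped bottle in front of the pink one, so both picks are confirmed. The circles and caps agree across the two views. Next I'll get the neighbours' positions and rotate the tool to close along the shaker's x.

```bash
cat >> h.py <<'E'
def go(target,theta=None):
    "tool-frame cm to the target; degrees about tool z to bring tool x to heading theta"
    from scipy.spatial.transform import Rotation as Ro
    s=manip.state();q=s["tool_rot"];R=Ro.from_quat([q[1],q[2],q[3],q[0]]).as_matrix()
    h=np.degrees(np.arctan2(R[1,0],R[0,0]))
    print("t",round(s["time"],2),"pos",s["tool_pos"].round(4),"heading",h.round(2),"z",R[:,2].round(4),"F",s["contact_force"].round(1),"w",round(s["gripper_width"],3),"g",round(s["grasp_force"],1))
    if theta is not None: print("turn z",round(h-theta,2))
    print("shift cm",((R.T@(np.array(target)-s["tool_pos"]))*100).round(2))
E
python3 - <<'E'
from h import *
S=pickle.load(open("scene0.pkl","rb"));D=pickle.load(open("side0.pkl","rb"))
for n,p,q in [("white",(203.5,219),(284.5,171)),("turqtop",(200,211),(321,189)),("purple",(125,197),(358,158)),("pinkcap",(254,181),(354,215)),("beaker top",(236,285),(200,175))]:
    X,e=tri([ray(S,*p),ray(D,*q)]);print(n,X.round(3),e.round(3))
for n,p,q in [("mid back",(354.7,234.7),(214.6,257.8)),("mid front",(351.3,209.6),(257.1,267.3))]:
    X,e=tri([ray(S,*p),ray(D,*q)]);print(n,X.round(4),e.round(4))
go((.6106,-.1036,.25),79.6)
E
```

```text
white [ 0.532 -0.188  0.08 ] 0.001
turqtop [ 0.433 -0.196  0.024] 0.001
purple [ 0.331 -0.4    0.017] 0.002
pinkcap [ 0.348 -0.041  0.05 ] 0.006
beaker top [ 0.756 -0.134  0.079] 0.006
mid back [0.6335 0.1722 0.0701] 0.0018
mid front [0.5403 0.1895 0.0703] 0.0014
t 0.15 pos [ 0.1904 -0.5948  0.2493] heading 17.75 z [-3.0e-04  1.6e-03 -1.0e+00] F [ 0.6 -0.3  0.2] w 1.004 g 0.0
turn z -61.85
shift cm [ 54.99 -33.97   0.  ]
```

move_arm(rows=[[0,0,0,0,0,-7,0.5],[0,0,0,0,0,-7,0.5],[0,0,0,0,0,-7,0.5],[0,0,0,0,0,-7,0.5],[0,0,0,0,0,-7,0.5],[0,0,0,0,0,-7,0.5],[0,0,0,0,0,-7,0.5],[0,0,0,0,0,-7,0.5],[0,0,0,0,0,-6,0.5],[0,0,0,0,0,0,0.5],[0,0,0,0,0,0,0.5]])

```text
time: 1.07
tool_pos: [0.1905, -0.5951, 0.2499]
tool_rot: [-0.0, 0.768, 0.64, 0.0]
contact_force: [1.2, -0.2, -0.3]
gripper_width: 0.752
grasp_force: 0.0
```

```bash
python3 - <<'E'
from h import *
go((.6106,-.1036,.25),79.6)
E
```

```text
t 1.07 pos [ 0.1905 -0.5951  0.2499] heading 79.59 z [-1.e-04  6.e-04 -1.e+00] F [ 1.2 -0.2 -0.3] w 0.752 g 0.0
turn z -0.01
shift cm [5.592e+01 3.244e+01 2.000e-02]
```

move_arm(rows=[[3.29,1.91,0,0,0,0,0.5],[3.29,1.91,0,0,0,0,0.5],[3.29,1.91,0,0,0,0,0.5],[3.29,1.91,0,0,0,0,0.5],[3.29,1.91,0,0,0,0,0.5],[3.29,1.91,0,0,0,0,0.5],[3.29,1.91,0,0,0,0,0.5],[3.29,1.91,0,0,0,0,0.5],[3.29,1.91,0,0,0,0,0.5],[3.29,1.91,0,0,0,0,0.5],[3.29,1.91,0,0,0,0,0.5],[3.29,1.91,0,0,0,0,0.5],[3.29,1.91,0,0,0,0,0.5],[3.29,1.91,0,0,0,0,0.5],[3.29,1.91,0,0,0,0,0.5],[3.29,1.91,0,0,0,0,0.5],[3.29,1.91,0,0,0,0,0.5],[0,0,0,0,0,0,0.5],[0,0,0,0,0,0,0.5],[0,0,0,0,0,0,0.5]])

```text
time: 2.73
tool_pos: [0.6094, -0.1026, 0.2499]
tool_rot: [-0.0, 0.768, 0.641, -0.0]
contact_force: [-0.1, 0.4, 0.2]
gripper_width: 0.753
grasp_force: 0.0
```

```bash
python3 - <<'E'
from h import *
go((.6106,-.1036,.25),79.6)
f=manip.grab_frame("wrist");pickle.dump(f,open("w1.pkl","wb"));cv2.imwrite("pics/w1.png",f["img"])
for c,X in (("green",(.6106,-.1036,.0882)),("red",(.6041,-.2649,.0882)),("blue",(.6171,.0796,.1585))):
    a=proj(f,X,True)
    try:
        p,s=blob(f["img"],c,a,40);print(c,a.round(1),p.round(1),s,plane(ray(f,*p,True),X[2]).round(4))
    except ValueError: print(c,a,"none")
E
```

```text
t 2.73 pos [ 0.6094 -0.1026  0.2499] heading 79.7 z [-9.e-04 -2.e-04 -1.e+00] F [-0.1  0.4  0.2] w 0.753 g 0.0
turn z 0.1
shift cm [-0.08  0.14 -0.01]
green [278.1 194.2] [279.4 194.1] [ 259  172   42   45 1515] [ 0.6119 -0.1037  0.0882]
red [297.7 331.9] [298.2 330.4] [ 282  312   35   38 1087] [ 0.605  -0.2628  0.0882]
blue [238.6338362 -38.5646416] none
```

View pics/w1.png

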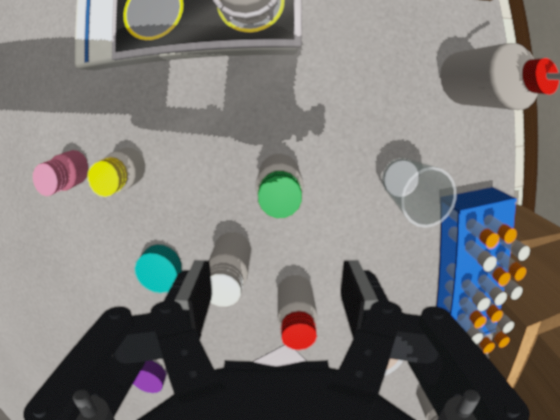

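The wrist view shows the green cap at (280,194), which agrees with my estimate to about 1 mm. Descending to grip the cap.

move_arm(rows=[[-0.1,0.16,3.5,0,0,0,0.5],[0,0,3.5,0,0,0,0.5],[0,0,3.5,0,0,0,0.5],[0,0,2.5,0,0,0,0.5],[0,0,1.5,0,0,0,0.5],[0,0,1,0,0,0,0.5],[0,0,0,0,0,0,0.5],[0,0,0,0,0,0,-1],[0,0,0,0,0,0,-1],[0,0,0,0,0,0,-1],[0,0,0,0,0,0,-1],[0,0,0,0,0,0,-1],[0,0,0,0,0,0,-1],[0,0,0,0,0,0,-1]])

```text
time: 3.95
tool_pos: [0.6125, -0.1045, 0.0977]
tool_rot: [0.002, 0.767, 0.641, 0.001]
contact_force: [-0.3, -0.3, 5.8]
gripper_width: 0.45
grasp_force: 61.0
```

```bash
python3 - <<'E'
from h import *
go((.611,-.1037,.30),79.6)
E
```

```text
t 3.95 pos [ 0.6125 -0.1045  0.0977] heading 79.76 z [ 0.0037 -0.0016 -1.    ] F [-0.3 -0.3  5.8] w 0.45 g 61.0
turn z 0.16
shift cm [  0.03  -0.08 -20.23]
```

move_arm(rows=[[0,0,-1,0,0,0,-1],[0,0,-2,0,0,0,-1],[0,0,-3.5,0,0,0,-1],[0,0,-3.5,0,0,0,-1],[0,0,-3.5,0,0,0,-1],[0,0,-3.5,0,0,0,-1],[0,0,-3,0,0,0,-1],[0,0,0,0,0,0,-1]])

```text
time: 4.62
tool_pos: [0.6135, -0.1044, 0.3047]
tool_rot: [0.006, 0.767, 0.641, 0.004]
contact_force: [1.0, 0.9, 0.0]
gripper_width: 0.451
grasp_force: 60.6
```

```bash
python3 - <<'E'
from h import *
go((.634,.172,.30),79.6)
f=manip.grab_frame("wrist");pickle.dump(f,open("w2.pkl","wb"));cv2.imwrite("pics/w2.png",f["img"])
HUE["yellow"]=[(18,36)]
m=mask(f["img"],"yellow",s=70,v=50);m=cv2.morphologyEx(m,cv2.MORPH_CLOSE,np.ones((3,3)))
for c in cv2.findContours(m,cv2.RETR_EXTERNAL,cv2.CHAIN_APPROX_NONE)[0]:
    if len(c)<80: continue
    e=cv2.fitEllipse(cv2.convexHull(c));print(np.round(e[0],1),np.round(e[1],1),plane(ray(f,*e[0],True),.07).round(4))
E
```

```text
t 4.62 pos [ 0.6135 -0.1044  0.3047] heading 79.76 z [ 0.0129 -0.0036 -0.9999] F [1.  0.9 0. ] w 0.451 g 60.6
turn z 0.16
shift cm [27.57 -2.9   0.4 ]
[121.  165.4] [33.1 36.5] [ 0.4369 -0.0568  0.07  ]
[247.6  17.2] [49.7 58.2] [0.6177 0.0744 0.07  ]
[162.9  20.2] [50.7 58.4] [0.5253 0.0953 0.07  ]
```

move_arm(rows=[[3.45,-0.36,0,0,0,0,-1],[3.45,-0.36,0,0,0,0,-1],[3.45,-0.36,0,0,0,0,-1],[3.45,-0.36,0,0,0,0,-1],[3.45,-0.36,0,0,0,0,-1],[3.45,-0.36,0,0,0,0,-1],[3.45,-0.36,0,0,0,0,-1],[3.42,-0.38,0,0,0,0,-1],[0,0,0,0,0,0,-1],[0,0,0,0,0,0,-1],[0,0,0,0,0,0,-1]])

```text
time: 5.58
tool_pos: [0.6307, 0.1723, 0.2934]
tool_rot: [-0.001, 0.767, 0.641, -0.002]
contact_force: [0.1, -1.1, -2.4]
gripper_width: 0.447
grasp_force: 60.5
```

```bash
python3 - <<'E'
from h import *
go((.634,.172,.30),79.6)
for n in ("scene","side"):
    f=manip.grab_frame(n);pickle.dump(f,open(n+"3.pkl","wb"))
S=pickle.load(open("scene3.pkl","rb"));D=pickle.load(open("side3.pkl","rb"))
T=manip.state()["tool_pos"];print(proj(S,T),proj(D,T))
a=proj(S,T-[0,0,.05]);b=proj(D,T-[0,0,.05])
def en(f,c): x,y=(int(v) for v in c);x0=max(0,x-60);y0=max(0,y-60);return cv2.resize(f["img"][y0:y0+120,x0:x0+120],(400,400),interpolation=cv2.INTER_CUBIC)
cv2.imwrite("pics/c3.png",np.hstack([en(S,a),en(D,b)]))
E
```

```text
t 5.58 pos [0.6307 0.1723 0.2934] heading 79.77 z [-0.0031 -0.001  -1.    ] F [ 0.1 -1.1 -2.4] w 0.447 g 60.5
turn z 0.17
shift cm [ 0.03  0.33 -0.66]
[364.37079777 157.50660456] [203.36886766 163.22082929]
```

View pics/c3.png

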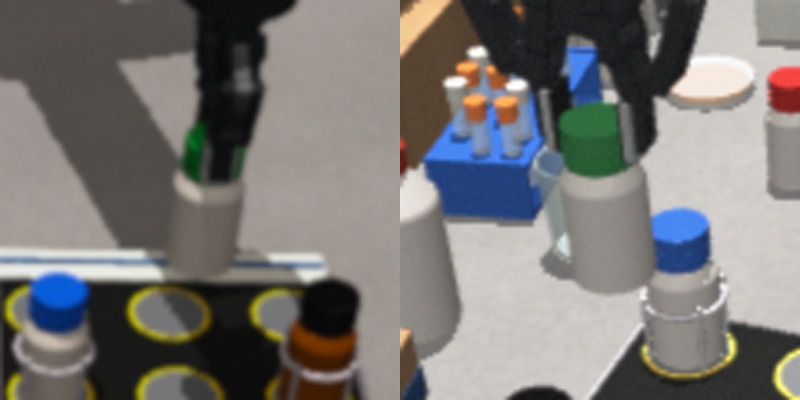

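The green bottle hangs upright or nearly so in both views. I'll check its tilt and its offset from the TCP numerically.

```bash
python3 - <<'E'
from h import *
S=pickle.load(open("scene3.pkl","rb"));D=pickle.load(open("side3.pkl","rb"))
T=np.array([.6307,.1723,.2934])
for n,f in(("S",S),("D",D)):
    o=proj(f,T-[0,0,.05]).astype(int)-60; o=np.maximum(o,0)
    for h in (.0977,.07,.035): print(n,h,((proj(f,T+[0,0,h-.0977])-o)*400/120).round(0))
# body silhouette edges (side): rows of crop
for n,f,rows in(("S",S,(200,225,250)),("D",D,(190,215,240,265))):
    o=np.maximum(proj(f,T-[0,0,.05]).astype(int)-60,0)
    c=cv2.resize(f["img"][o[1]:o[1]+120,o[0]:o[0]+120],(400,400))
    for r in rows: print(n,r,c[r,140:280:4].mean(1).astype(int).tolist())
E
```

```text
S 0.0977 [209. 139.]
S 0.07 [204. 174.]
S 0.035 [198. 216.]
D 0.0977 [192. 123.]
D 0.07 [197. 168.]
D 0.035 [204. 221.]
S 200 [78, 79, 78, 78, 78, 78, 79, 80, 86, 94, 106, 123, 138, 150, 147, 129, 123, 124, 123, 121, 120, 115, 109, 101, 99, 123, 149, 155, 155, 154, 155, 157, 158, 158, 158]
S 225 [80, 79, 79, 78, 78, 78, 80, 86, 91, 96, 99, 101, 102, 103, 102, 99, 97, 96, 96, 96, 94, 92, 89, 92, 115, 144, 152, 154, 154, 155, 155, 155, 155, 154, 153]
S 250 [143, 113, 102, 101, 99, 92, 88, 91, 96, 99, 101, 102, 103, 102, 102, 100, 97, 96, 95, 94, 91, 87, 83, 87, 107, 125, 130, 129, 133, 143, 150, 154, 157, 158, 158]
D 190 [102, 112, 117, 130, 140, 135, 141, 155, 163, 168, 170, 173, 174, 176, 176, 176, 176, 174, 169, 165, 161, 155, 147, 136, 125, 116, 112, 151, 196, 203, 205, 204, 203, 204, 203]
D 215 [175, 178, 152, 137, 139, 141, 132, 126, 130, 135, 137, 140, 139, 141, 141, 140, 139, 139, 138, 135, 134, 132, 129, 126, 122, 118, 111, 113, 161, 170, 159, 153, 150, 151, 150]
D 240 [200, 201, 197, 169, 163, 199, 216, 173, 135, 131, 134, 139, 139, 139, 140, 141, 140, 139, 138, 138, 135, 133, 131, 127, 125, 120, 114, 106, 99, 98, 106, 120, 125, 137, 146]
D 265 [167, 126, 114, 112, 113, 114, 115, 119, 119, 126, 133, 135, 138, 138, 141, 140, 139, 140, 138, 137, 136, 134, 132, 128, 126, 121, 117, 110, 99, 86, 75, 76, 75, 74, 78]
```

move_arm(rows=[[-0.05,0.35,2,0,0,0,-1],[0,0,3,0,0,0,-1],[0,0,3,0,0,0,-1],[0,0,2,0,0,0,-1],[0,0,1.2,0,0,0,-1],[0,0,0.6,0,0,0,-1],[0,0,0,0,0,0,-1],[0,0,0,0,0,0,-1],[0,0,0,0,0,0,-1]])

```text
time: 6.43
tool_pos: [0.6361, 0.1714, 0.1797]
tool_rot: [0.001, 0.768, 0.641, 0.002]
contact_force: [-0.0, -1.2, -1.6]
gripper_width: 0.446
grasp_force: 60.5
```

```bash
python3 - <<'E'
from h import *
go((.634,.171,.1677),79.6)
E
```

```text
t 6.43 pos [0.6361 0.1714 0.1797] heading 79.73 z [ 3.6e-03  6.0e-04 -1.0e+00] F [-0.  -1.2 -1.6] w 0.446 g 60.5
turn z 0.13
shift cm [-0.08 -0.2   1.2 ]
```

move_arm(rows=[[0,-0.1,0.5,0,0,0,-1],[0,0,0.3,0,0,0,-1],[0,0,0.1,0,0,0,-1],[0,0,0,0,0,0,-1],[0,0,0,0,0,0,-1],[0,0,0,0,0,0,-1],[0,0,0,0,0,0,-1]])

```text
time: 7.02
tool_pos: [0.6339, 0.1716, 0.1684]
tool_rot: [0.0, 0.767, 0.641, 0.0]
contact_force: [0.2, 1.9, -1.3]
gripper_width: 0.444
grasp_force: 60.5
```

```bash
python3 - <<'E'
from h import *
go((.634,.171,.1677),79.6)
E
```

```text
t 7.02 pos [0.6339 0.1716 0.1684] heading 79.75 z [ 1.e-04  1.e-04 -1.e+00] F [ 0.2  1.9 -1.3] w 0.444 g 60.5
turn z 0.15
shift cm [-0.06  0.02  0.07]
```

move_arm(rows=[[-0.03,0,0.1,0,0,0,-1],[0,0,0.05,0,0,0,-1],[0,0,0,0,0,0,-1],[0,0,0,0,0,0,-1]])

```text
time: 7.35
tool_pos: [0.6341, 0.1715, 0.1678]
tool_rot: [0.0, 0.767, 0.641, 0.0]
contact_force: [-2.0, -0.3, 4.6]
gripper_width: 0.445
grasp_force: 61.1
```

```bash
python3 - <<'E'
from h import *
go((.634,.171,.1677),79.6)
E
```

```text
t 7.35 pos [0.6341 0.1715 0.1678] heading 79.75 z [ 9.e-04  4.e-04 -1.e+00] F [-2.  -0.3  4.6] w 0.445 g 61.1
turn z 0.15
shift cm [-0.05 -0.    0.01]
```

Contact at +4.6 N. Releasing to a part-open jaw, then going up.

move_arm(rows=[[0,0,0,0,0,0,0.2],[0,0,0,0,0,0,0.5],[0,0,0,0,0,0,0.5],[0,0,0,0,0,0,0.5],[0,0,0,0,0,0,0.5],[0,0,-1,0,0,0,0.5],[0,0,-2,0,0,0,0.5],[0,0,-3,0,0,0,0.5],[0,0,-3,0,0,0,0.5],[0,0,-3,0,0,0,0.5],[0,0,0,0,0,0,0.5]])

```text
time: 8.27
tool_pos: [0.6367, 0.1718, 0.2968]
tool_rot: [0.004, 0.767, 0.641, 0.006]
contact_force: [0.8, -0.3, 1.4]
gripper_width: 0.755
grasp_force: 0.0
```

```bash
cat >> h.py <<'E'
HUE["yellow"]=[(18,36)]
def look(tag):
    r=[]
    for n in ("scene","side"):
        f=manip.grab_frame(n);pickle.dump(f,open(f"{n}{tag}.pkl","wb"));r.append(f)
    return r
def find(S,D,c,X,rad=15,**k):
    p,s=blob(S["img"],c,proj(S,X),rad,**k);q,t=blob(D["img"],c,proj(D,X),rad,**k)
    Y,e=tri([ray(S,*p),ray(D,*q)]);print(c,p.round(1),s[2:],q.round(1),t[2:],Y.round(4),"err",e.round(4));return Y
E
python3 - <<'E'
from h import *
S,D=look(4)
find(S,D,"green",(.634,.172,.157))
find(S,D,"blue",(.617,.08,.157))
find(S,D,"red",(.604,-.265,.088))
go((.6045,-.264,.25),79.6)
E
```

```text
green [358.6 206.6] [ 17  17 242] [210.5 224.2] [ 19  20 315] [0.6327 0.1728 0.158 ] err 0.0012
blue [318.2 206. ] [ 19  18 262] [229.1 198.7] [ 18  19 286] [0.617  0.0797 0.1583] err 0.0012
red [172.3 239.3] [ 17  18 262] [263.1 153.3] [ 13  14 157] [ 0.6041 -0.2649  0.0882] err 0.0012
t 8.37 pos [0.6348 0.1715 0.2902] heading 79.75 z [ 5.2e-03  8.0e-04 -1.0e+00] F [ 0.3  0.2 -0.4] w 0.748 g 0.0
turn z 0.15
shift cm [-43.4    4.74   3.97]
```

Green stands within about 1 mm of its circle. Now red.

move_arm(rows=[[-2,0.2,0,0,0,0,0.5],[-3.7,0.41,0,0,0,0,0.5],[-3.7,0.41,0,0,0,0,0.5],[-3.7,0.41,0,0,0,0,0.5],[-3.7,0.41,0,0,0,0,0.5],[-3.7,0.41,0,0,0,0,0.5],[-3.7,0.41,0,0,0,0,0.5],[-3.7,0.41,0,0,0,0,0.5],[-3.7,0.41,0,0,0,0,0.5],[-3.7,0.41,0,0,0,0,0.5],[-3.7,0.41,0,0,0,0,0.5],[-3.7,0.41,0,0,0,0,0.5],[-1,0.1,1,0,0,0,0.5],[0,0,3,0,0,0,0.5],[0,0,0,0,0,0,0.5],[0,0,0,0,0,0,0.5],[0,0,0,0,0,0,0.5]])

```text
time: 9.78
tool_pos: [0.6033, -0.2664, 0.2465]
tool_rot: [-0.001, 0.767, 0.641, -0.0]
contact_force: [-0.7, -0.5, 0.1]
gripper_width: 0.749
grasp_force: 0.0
```

```bash
python3 - <<'E'
from h import *
go((.6045,-.264,.096),79.6)
f=manip.grab_frame("wrist");pickle.dump(f,open("w5.pkl","wb"))
p,s=blob(f["img"],"red",proj(f,(.604,-.264,.0875),True),40);print(p,s,plane(ray(f,*p,True),.0875).round(4))
p,s=blob(f["img"],"black",proj(f,(.425,-.313,.015),True),40);print(p,s,plane(ray(f,*p,True),.015).round(4))
E
```

```text
t 9.78 pos [ 0.6033 -0.2664  0.2465] heading 79.8 z [-1.1e-03  8.0e-04 -1.0e+00] F [-0.7 -0.5  0.1] w 0.749 g 0.0
turn z 0.2
shift cm [ 0.25  0.09 15.05]
[277.98256164 193.08839447] [ 256  170   45   47 1663] [ 0.6047 -0.2654  0.0875]
[154.55889145 225.76905312] [131 214  38  36 433] [ 0.4453 -0.2995  0.015 ]
```

move_arm(rows=[[0.13,0.12,2.5,0,0,0,0.5],[0,0,3.5,0,0,0,0.5],[0,0,3.5,0,0,0,0.5],[0,0,2.5,0,0,0,0.5],[0,0,1.8,0,0,0,0.5],[0,0,1,0,0,0,0.5],[0,0,0,0,0,0,0.5],[0,0,0,0,0,0,0.5],[0,0,0,0,0,0,-1],[0,0,0,0,0,0,-1],[0,0,0,0,0,0,-1],[0,0,0,0,0,0,-1],[0,0,0,0,0,0,-1],[0,0,0,0,0,0,-1],[0,0,0,0,0,0,-1]])

```text
time: 11.08
tool_pos: [0.6062, -0.2671, 0.102]
tool_rot: [0.002, 0.767, 0.641, 0.001]
contact_force: [-1.2, 0.8, 6.2]
gripper_width: 0.442
grasp_force: 60.3
```

```bash
python3 - <<'E'
from h import *
go((.5575,.2828,.30),79.6)
E
```

```text
t 11.08 pos [ 0.6062 -0.2671  0.102 ] heading 79.74 z [ 0.0037 -0.0022 -1.    ] F [-1.2  0.8  6.2] w 0.442 g 60.3
turn z 0.14
shift cm [ 53.21 -14.5  -19.94]
```

move_arm(rows=[[0,0,-1,0,0,0,-1],[0,0,-2,0,0,0,-1],[0,0,-3.5,0,0,0,-1],[0,0,-3.5,0,0,0,-1],[0,0,-3.5,0,0,0,-1],[0,0,-3.5,0,0,0,-1],[0,0,-3,0,0,0,-1],[0,0,-1,0,0,0,-1],[0,0,0,0,0,0,-1]])

```text
time: 11.83
tool_pos: [0.606, -0.2669, 0.3137]
tool_rot: [0.004, 0.767, 0.641, 0.001]
contact_force: [1.3, -0.5, -2.6]
gripper_width: 0.434
grasp_force: 60.6
```

move_arm(rows=[[2,-0.5,0,0,0,0,-1],[3.5,-1,0,0,0,0,-1],[3.5,-1,0,0,0,0,-1],[3.5,-1,0,0,0,0,-1],[3.5,-1,0,0,0,0,-1],[3.5,-1,0,0,0,0,-1],[3.5,-1,0,0,0,0,-1],[3.5,-1,0,0,0,0,-1],[3.5,-1,0,0,0,0,-1],[3.5,-1,0,0,0,0,-1],[3.5,-1,0,0,0,0,-1],[3.5,-1,0,0,0,0,-1],[3.5,-1,0,0,0,0,-1],[3.5,-1,0,0,0,0,-1],[3.5,-1,0,0,0,0,-1],[2.2,-0.5,0,0,0,0,-1],[0,0,0,0,0,0,-1],[0,0,0,0,0,0,-1],[0,0,0,0,0,0,-1],[0,0,0,0,0,0,-1]])

```text
time: 13.5
tool_pos: [0.5517, 0.2828, 0.3073]
tool_rot: [-0.0, 0.768, 0.641, -0.001]
contact_force: [0.2, -1.3, -1.6]
gripper_width: 0.438
grasp_force: 60.6
```

```bash
python3 - <<'E'
from h import *
go((.5575,.2828,.172),79.6)
S,D=look(6)
T=manip.state()["tool_pos"]
a=proj(S,T-[0,0,.05]);b=proj(D,T-[0,0,.05])
def en(f,c): x,y=(int(v) for v in c);x0=max(0,x-60);y0=max(0,y-60);return cv2.resize(f["img"][y0:y0+120,x0:x0+120],(400,400),interpolation=cv2.INTER_CUBIC)
for f in(S,D):
    o=np.maximum(proj(f,T-[0,0,.05]).astype(int)-60,0)
    for h in (.064,.032,0): print(h,((proj(f,T+[0,0,h-.102])-o)*400/120).round(0))
cv2.imwrite("pics/c6.png",np.hstack([en(S,a),en(D,b)]))
E
```

```text
t 13.5 pos [0.5517 0.2828 0.3073] heading 79.68 z [-0.0021 -0.0011 -1.    ] F [ 0.2 -1.3 -1.6] w 0.438 g 60.6
turn z 0.08
shift cm [ 0.13  0.6  13.53]
0.064 [205. 187.]
0.032 [198. 225.]
0 [191. 262.]
0.064 [200. 180.]
0.032 [204. 233.]
0 [209. 284.]
```

View pics/c6.png

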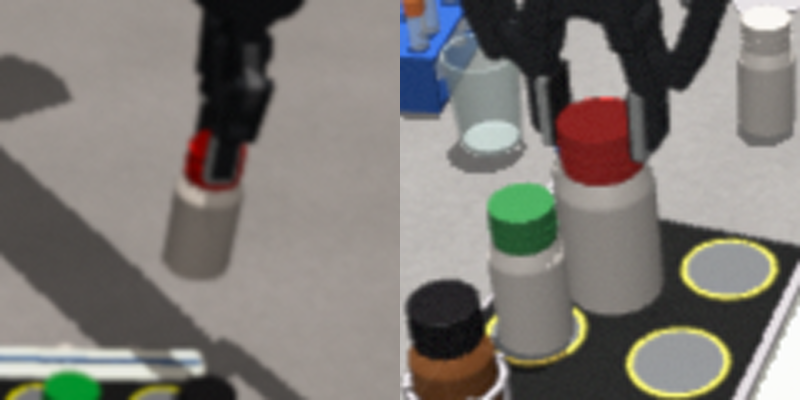

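Red is held upright. Lowering it in front of amber.

move_arm(rows=[[0,0.4,2,0,0,0,-1],[0,0,3,0,0,0,-1],[0,0,3,0,0,0,-1],[0,0,2,0,0,0,-1],[0,0,1.5,0,0,0,-1],[0,0,0.6,0,0,0,-1],[0,0,0,0,0,0,-1],[0,0,0,0,0,0,-1],[0,0,0,0,0,0,-1],[0,0,0,0,0,0,-1],[0,0,0,0,0,0,-1]])

```text
time: 14.52
tool_pos: [0.5566, 0.2836, 0.1896]
tool_rot: [0.0, 0.767, 0.641, 0.001]
contact_force: [0.4, 0.8, -2.5]
gripper_width: 0.44
grasp_force: 60.6
```

```bash
python3 - <<'E'
from h import *
go((.558,.282,.172),79.6)
E
```

```text
t 14.52 pos [0.5566 0.2836 0.1896] heading 79.75 z [ 0.0027  0.001  -1.    ] F [ 0.4  0.8 -2.5] w 0.44 g 60.6
turn z 0.15
shift cm [-0.14  0.16  1.76]
```

move_arm(rows=[[-0.1,0.13,0.8,0,0,0,-1],[0,0,0.5,0,0,0,-1],[0,0,0.3,0,0,0,-1],[0,0,0.1,0,0,0,-1],[0,0,0,0,0,0,-1],[0,0,0,0,0,0,-1],[0,0,0,0,0,0,-1],[0,0,0,0,0,0,-1]])

```text
time: 15.18
tool_pos: [0.5569, 0.2824, 0.1721]
tool_rot: [-0.0, 0.767, 0.641, 0.0]
contact_force: [-2.5, -0.1, 5.1]
gripper_width: 0.437
grasp_force: 61.4
```

```bash
python3 - <<'E'
from h import *
go((.558,.282,.172),79.6)
E
```

```text
t 15.18 pos [0.5569 0.2824 0.1721] heading 79.76 z [-2.e-04  6.e-04 -1.e+00] F [-2.5 -0.1  5.1] w 0.437 g 61.4
turn z 0.16
shift cm [-0.02  0.12  0.01]
```

move_arm(rows=[[0,0.15,-0.4,0,0,0,-1],[0,0,0,0,0,0,-1],[0,0,0,0,0,0,-1],[0,0,0.25,0,0,0,-1],[0,0,0.15,0,0,0,-1],[0,0,0,0,0,0,-1],[0,0,0,0,0,0,-1],[0,0,0,0,0,0,-1]])

```text
time: 15.85
tool_pos: [0.5586, 0.2821, 0.1721]
tool_rot: [-0.0, 0.767, 0.641, 0.0]
contact_force: [-2.1, -0.3, 5.5]
gripper_width: 0.438
grasp_force: 61.3
```

move_arm(rows=[[0,0,0,0,0,0,0.2],[0,0,0,0,0,0,0.5],[0,0,0,0,0,0,0.5],[0,0,0,0,0,0,0.5],[0,0,0,0,0,0,0.5],[0,0,-1,0,0,0,0.5],[0,0,-2,0,0,0,0.5],[0,0,-3,0,0,0,0.5],[0,0,-3,0,0,0,0.5],[0,0,-3,0,0,0,0.5],[0,0,0,0,0,0,0.5]])

```text
time: 16.77
tool_pos: [0.5611, 0.2829, 0.3005]
tool_rot: [0.002, 0.767, 0.641, 0.007]
contact_force: [-0.4, -0.1, 1.5]
gripper_width: 0.751
grasp_force: 0.0
```

```bash
python3 - <<'E'
from h import *
S,D=look(7)
find(S,D,"red",(.5575,.2828,.157))
find(S,D,"green",(.634,.172,.157))
find(S,D,"yellow",(.429,-.058,.058),s=120,v=40)
find(S,D,"black",(.425,-.313,.015))
go((.425,-.313,.20),79.6)
E
```

```text
red [393.6 182.8] [ 17  17 237] [236.3 265.2] [ 23  26 504] [0.5565 0.2836 0.1581] err 0.0013
green [358.8 206.6] [ 18  17 243] [210.5 224.2] [ 19  20 314] [0.6327 0.173  0.1581] err 0.0014
yellow [250.6 195.3] [ 16  16 214] [319.9 207.1] [ 15  17 227] [ 0.4286 -0.0577  0.0585] err 0.0012
black [156.3 216.3] [ 22  21 368] [325.7 171.3] [ 18  17 264] [ 0.4254 -0.3131  0.0139] err 0.001
t 16.87 pos [0.5593 0.2822 0.294 ] heading 79.75 z [ 0.0048  0.0017 -1.    ] F [ 0.2 -0.1 -0.8] w 0.751 g 0.0
turn z 0.15
shift cm [-60.98  -2.67   9.24]
```

move_arm(rows=[[-2,-0.1,0,0,0,0,1],[-3.6,-0.16,0,0,0,0,1],[-3.6,-0.16,0,0,0,0,1],[-3.6,-0.16,0,0,0,0,1],[-3.6,-0.16,0,0,0,0,1],[-3.6,-0.16,0,0,0,0,1],[-3.6,-0.16,0,0,0,0,1],[-3.6,-0.16,0,0,0,0,1],[-3.6,-0.16,0,0,0,0,1],[-3.6,-0.16,0,0,0,0,1],[-3.6,-0.16,0,0,0,0,1],[-3.6,-0.16,0,0,0,0,1],[-3.6,-0.16,0,0,0,0,1],[-3.6,-0.16,0,0,0,0,1],[-3.6,-0.16,0,0,0,0,1],[-3.6,-0.16,0,0,0,0,1],[-3.6,-0.16,0,0,0,0,1],[-1.4,0,0,0,0,0,1],[0,0,0,0,0,0,1],[0,0,0,0,0,0,1]])

```text
time: 18.53
tool_pos: [0.4232, -0.3135, 0.2895]
tool_rot: [-0.001, 0.768, 0.641, 0.0]
contact_force: [-0.1, 1.1, -0.0]
gripper_width: 1.003
grasp_force: 0.0
```

move_arm(rows=[[0,0,2,0,0,0,1],[0,0,3,0,0,0,1],[0,0,3,0,0,0,1],[0,0,1,0,0,0,1],[0,0,0,0,0,0,1],[0,0,0,0,0,0,1]])

```text
time: 19.03
tool_pos: [0.424, -0.3127, 0.201]
tool_rot: [-0.0, 0.767, 0.642, 0.0]
contact_force: [-0.2, -0.3, 0.5]
gripper_width: 1.001
grasp_force: 0.0
```

```bash
python3 - <<'E'
from h import *
go((.4253,-.313,.025),79.6)
f=manip.grab_frame("wrist");pickle.dump(f,open("w8.pkl","wb"));cv2.imwrite("pics/w8.png",f["img"])
a=proj(f,(.4253,-.313,.015),True);print(a)
p,s=blob(f["img"],"black",a,40);print(p,s,plane(ray(f,*p,True),.015).round(4))
E
```

```text
t 19.03 pos [ 0.424  -0.3127  0.201 ] heading 79.83 z [-3.e-04  6.e-04 -1.e+00] F [-0.2 -0.3  0.5] w 1.001 g 0.0
turn z 0.23
shift cm [-1.00e-02  1.40e-01  1.76e+01]
[277.7895132  186.69613985]
[273.61813187 163.83241758] [254 157  48  18 364] [ 0.4253 -0.2899  0.015 ]
```

View pics/w8.png

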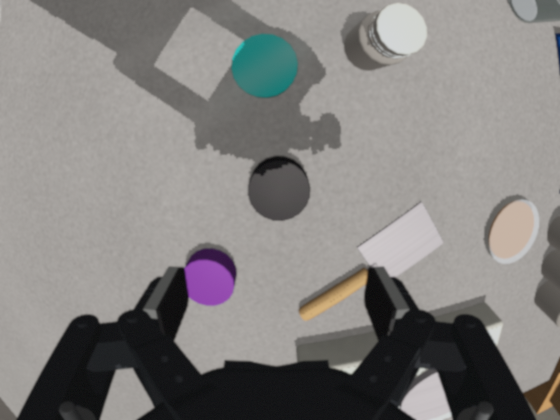

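The wrist view shows the black disc at (279,188), within about 1 px of the prediction. Its top is 60 px wide and the purple disc is clear of the fingers' line. Descending.

move_arm(rows=[[0,0.2,2.5,0,0,0,1],[0,0,3.5,0,0,0,1],[0,0,3.5,0,0,0,1],[0,0,3,0,0,0,1],[0,0,2.5,0,0,0,1],[0,0,1.5,0,0,0,1],[0,0,0.5,0,0,0,1],[0,0,0,0,0,0,1],[0,0,0,0,0,0,1],[0,0,0,0,0,0,1]])

```text
time: 19.92
tool_pos: [0.4272, -0.3155, 0.0334]
tool_rot: [0.002, 0.767, 0.641, 0.0]
contact_force: [0.6, -0.4, -0.0]
gripper_width: 0.999
grasp_force: 0.0
```

```bash
python3 - <<'E'
from h import *
go((.4253,-.313,.025),79.6)
E
```

```text
t 19.92 pos [ 0.4272 -0.3155  0.0334] heading 79.76 z [ 0.0033 -0.0032 -1.    ] F [ 0.6 -0.4 -0. ] w 0.999 g 0.0
turn z 0.16
shift cm [ 0.21 -0.23  0.84]
```

move_arm(rows=[[0.15,-0.1,0.4,0,0,0,1],[0,0,0.3,0,0,0,1],[0,0,0,0,0,0,1],[0,0,0,0,0,0,1],[0,0,0,0,0,0,1]])

```text
time: 20.33
tool_pos: [0.4249, -0.3124, 0.0239]
tool_rot: [0.0, 0.767, 0.641, 0.0]
contact_force: [-0.7, -0.5, 0.7]
gripper_width: 1.0
grasp_force: 0.0
```

```bash
python3 - <<'E'
from h import *
go((.4253,-.313,.025),79.6)
E
```

```text
t 20.33 pos [ 0.4249 -0.3124  0.0239] heading 79.75 z [ 0.  0. -1.] F [-0.7 -0.5  0.7] w 1.0 g 0.0
turn z 0.15
shift cm [-0.05  0.05 -0.11]
```

move_arm(rows=[[-0.05,0.03,0,0,0,0,0.6],[0,0,0,0,0,0,-1],[0,0,0,0,0,0,-1],[0,0,0,0,0,0,-1],[0,0,0,0,0,0,-1],[0,0,0,0,0,0,-1],[0,0,0,0,0,0,-1]])

```text
time: 20.92
tool_pos: [0.4257, -0.3136, 0.0246]
tool_rot: [0.001, 0.767, 0.641, 0.0]
contact_force: [0.4, -0.3, 5.1]
gripper_width: 0.674
grasp_force: 64.6
```

```bash
python3 - <<'E'
from h import *
go((.4253,-.313,.025),79.6)
E
```

```text
t 20.92 pos [ 0.4257 -0.3136  0.0246] heading 79.75 z [ 0.0012 -0.0013 -1.    ] F [ 0.4 -0.3  5.1] w 0.674 g 64.6
turn z 0.15
shift cm [ 0.05 -0.05 -0.04]
```

move_arm(rows=[[0,0,-1,0,0,0,-1],[0,0,-2,0,0,0,-1],[0,0,-3.5,0,0,0,-1],[0,0,-3.5,0,0,0,-1],[0,0,-3.5,0,0,0,-1],[0,0,-3.5,0,0,0,-1],[0,0,-3,0,0,0,-1],[0,0,-1,0,0,0,-1],[0,0,0,0,0,0,-1],[0,0,0,0,0,0,-1]])

```text
time: 21.75
tool_pos: [0.4247, -0.3125, 0.2327]
tool_rot: [-0.001, 0.767, 0.641, -0.0]
contact_force: [-0.4, 0.8, -1.6]
gripper_width: 0.68
grasp_force: 64.5
```

```bash
python3 - <<'E'
from h import *
go((.525,.095,.22),79.6)
E
```

```text
t 21.75 pos [ 0.4247 -0.3125  0.2327] heading 79.75 z [-0.001  0.001 -1.   ] F [-0.4  0.8 -1.6] w 0.68 g 64.5
turn z 0.15
shift cm [41.88  2.63  1.3 ]
```

move_arm(rows=[[2,0.13,0,0,0,0,-1],[3.5,0.22,0,0,0,0,-1],[3.5,0.22,0,0,0,0,-1],[3.5,0.22,0,0,0,0,-1],[3.5,0.22,0,0,0,0,-1],[3.5,0.22,0,0,0,0,-1],[3.5,0.22,0,0,0,0,-1],[3.5,0.22,0,0,0,0,-1],[3.5,0.22,0,0,0,0,-1],[3.5,0.22,0,0,0,0,-1],[3.5,0.22,0,0,0,0,-1],[3,0.2,0,0,0,0,-1],[1.9,0.1,0,0,0,0,-1],[0,0,0,0,0,0,-1],[0,0,2,0,0,0,-1],[0,0,3,0,0,0,-1],[0,0,2.5,0,0,0,-1],[0,0,2,0,0,0,-1],[0,0,0,0,0,0,-1],[0,0,0,0,0,0,-1]])

```text
time: 23.42
tool_pos: [0.5231, 0.094, 0.1353]
tool_rot: [-0.002, 0.768, 0.641, -0.003]
contact_force: [-0.3, -0.5, -0.6]
gripper_width: 0.674
grasp_force: 64.4
```

move_arm(rows=[[0,0,0.5,0,0,0,-1],[0,0,0,0,0,0,-1],[0,0,0,0,0,0,-1],[0,0,0,0,0,0,-1],[0,0,0,0,0,0,-1]])

```text
time: 23.83
tool_pos: [0.5261, 0.0947, 0.1349]
tool_rot: [0.001, 0.767, 0.641, 0.001]
contact_force: [0.3, 0.5, -0.4]
gripper_width: 0.677
grasp_force: 64.4
```

```bash
python3 - <<'E'
from h import *
go((.525,.095,.0945),79.6)
E
```

```text
t 23.83 pos [0.5261 0.0947 0.1349] heading 79.75 z [ 0.0018  0.     -1.    ] F [ 0.3  0.5 -0.4] w 0.677 g 64.4
turn z 0.15
shift cm [ 0.01 -0.12  4.04]
```

move_arm(rows=[[0,-0.1,1.5,0,0,0,-1],[0,0,1.2,0,0,0,-1],[0,0,0.7,0,0,0,-1],[0,0,0.3,0,0,0,-1],[0,0,0,0,0,0,-1],[0,0,0,0,0,0,-1],[0,0,0,0,0,0,-1],[0,0,0,0,0,0,-1]])

```text
time: 24.5
tool_pos: [0.5251, 0.0949, 0.0975]
tool_rot: [0.0, 0.767, 0.641, 0.0]
contact_force: [-0.3, 0.3, -0.9]
gripper_width: 0.677
grasp_force: 64.5
```

```bash
python3 - <<'E'
from h import *
go((.525,.095,.0945),79.6)
E
```

```text
t 24.5 pos [0.5251 0.0949 0.0975] heading 79.75 z [ 1.1e-03  1.0e-04 -1.0e+00] F [-0.3  0.3 -0.9] w 0.677 g 64.5
turn z 0.15
shift cm [ 0.01 -0.01  0.3 ]
```

move_arm(rows=[[0,0,0.2,0,0,0,-1],[0,0,0.1,0,0,0,-1],[0,0,0,0,0,0,-1],[0,0,0,0,0,0,-1],[0,0,0,0,0,0,-1]])

```text
time: 24.92
tool_pos: [0.525, 0.0949, 0.0946]
tool_rot: [0.0, 0.767, 0.641, 0.0]
contact_force: [-1.4, -0.5, 5.6]
gripper_width: 0.678
grasp_force: 65.0
```

```bash
python3 - <<'E'
from h import *
go((.525,.095,.0945),79.6)
E
```

```text
t 24.92 pos [0.525  0.0949 0.0946] heading 79.75 z [ 8.e-04  0.e+00 -1.e+00] F [-1.4 -0.5  5.6] w 0.678 g 65.0
turn z 0.15
shift cm [0.01 0.   0.01]
```

move_arm(rows=[[0,0,0,0,0,0,0.6],[0,0,0,0,0,0,0.7],[0,0,0,0,0,0,0.7],[0,0,0,0,0,0,0.7],[0,0,0,0,0,0,0.7],[0,0,-1,0,0,0,0.7],[0,0,-2,0,0,0,0.7],[0,0,-3.5,0,0,0,0.7],[0,0,-3.5,0,0,0,0.7],[0,0,-3.5,0,0,0,0.5],[0,0,0,0,0,0,0.5],[0,0,0,0,0,0,0.5]])

```text
time: 25.92
tool_pos: [0.5263, 0.0949, 0.233]
tool_rot: [0.002, 0.767, 0.641, 0.003]
contact_force: [-0.1, 0.0, 0.2]
gripper_width: 0.754
grasp_force: 0.0
```

```bash
python3 - <<'E'
from h import *
go((.4295,-.059,.22),79.6)
E
```

```text
t 25.92 pos [0.5263 0.0949 0.233 ] heading 79.75 z [ 7.2e-03  3.0e-04 -1.0e+00] F [-0.1  0.   0.2] w 0.754 g 0.0
turn z 0.15
shift cm [-16.87  -6.8    1.23]
```

move_arm(rows=[[-3.3,-1.35,0,0,0,0,0.5],[-3.4,-1.37,0,0,0,0,0.5],[-3.4,-1.37,0,0,0,0,0.5],[-3.4,-1.37,0,0,0,0,0.5],[-3.4,-1.37,0,0,0,0,0.5],[0,0,0,0,0,7,0.5],[0,0,0,0,0,7,0.5],[0,0,0,0,0,7,0.5],[0,0,0,0,0,7,0.5],[0,0,0,0,0,7,0.5],[0,0,0,0,0,7,0.5],[0,0,0,0,0,7,0.5],[0,0,0,0,0,7,0.5],[0,0,0,0,0,6,0.5],[0,0,0,0,0,0,0.5],[0,0,0,0,0,0,0.5],[0,0,0,0,0,0,0.5],[0,0,0,0,0,0,0.5]])

```text
time: 27.42
tool_pos: [0.427, -0.0592, 0.2283]
tool_rot: [-0.0, 0.988, 0.155, -0.0]
contact_force: [0.7, 0.3, 0.4]
gripper_width: 0.747
grasp_force: 0.0
```

```bash
python3 - <<'E'
from h import *
go((.4295,-.059,.066),17.6)
f=manip.grab_frame("wrist");pickle.dump(f,open("w9.pkl","wb"))
S,D=look(9)
find(S,D,"yellow",(.429,-.058,.058),s=120,v=40)
a=proj(f,(.4295,-.059,.057),True);p,s=blob(f["img"],"yellow",a,40,s=120,v=40);print(a,p,s,plane(ray(f,*p,True),.057).round(4))
a=proj(f,(.35,-.041,.057),True);p,s=blob(f["img"],"pink",a,40,s=60,v=50);print(a,p,s,plane(ray(f,*p,True),.057).round(4))
X=(.5235,.096,.07)
def en(f,c): x,y=(int(v) for v in c);return cv2.resize(f["img"][y-50:y+50,x-50:x+50],(400,400),interpolation=cv2.INTER_CUBIC)
print(proj(S,X),proj(D,X))
cv2.imwrite("pics/c9.png",np.hstack([en(S,proj(S,X)),en(D,proj(D,X))]))
E
```

```text
t 27.42 pos [ 0.427  -0.0592  0.2283] heading 17.84 z [-8.e-04  3.e-04 -1.e+00] F [0.7 0.3 0.4] w 0.747 g 0.0
turn z 0.24
shift cm [ 0.25  0.06 16.23]
yellow [250.4 195.4] [ 16  16 208] [319.9 207.1] [ 15  17 226] [ 0.4286 -0.0582  0.0581] err 0.0012
[277.34729805 187.23379714] [276.50319693 187.22314578] [ 256  164   42   47 1564] [ 0.4293 -0.0582  0.057 ]
[236.20899593 254.54549716] [237.70097357 247.51274919] [ 216  217   45   62 2157] [ 0.3581 -0.0404  0.057 ]
[314.04327672 208.61159744] [271.82375017 239.75864757]
```

View pics/c9.png

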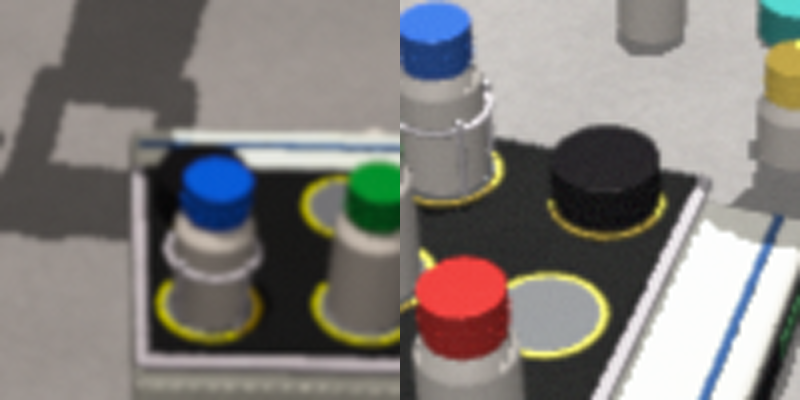

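The side view shows the riser centred, with an even yellow rim from (549,205) to (665,205). Now the yellow bottle, with the jaws closing mostly along y, clear of the pink one.

move_arm(rows=[[0.2,0.05,2.5,0,0,0,0.5],[0,0,3.5,0,0,0,0.5],[0,0,3.5,0,0,0,0.5],[0,0,3,0,0,0,0.5],[0,0,1.5,0,0,0,0.5],[0,0,1,0,0,0,0.5],[0,0,0,0,0,0,0.5],[0,0,0,0,0,0,0.5],[0,0,0,0,0,0,0.5],[0,0,0,0,0,0,0.5]])

```text
time: 28.4
tool_pos: [0.4307, -0.0596, 0.0807]
tool_rot: [0.001, 0.988, 0.154, 0.002]
contact_force: [-0.1, 0.1, 0.9]
gripper_width: 0.752
grasp_force: 0.0
```

```bash
python3 - <<'E'
from h import *
go((.4294,-.0586,.067),17.6)
E
```

```text
t 28.4 pos [ 0.4307 -0.0596  0.0807] heading 17.76 z [ 0.0034 -0.0011 -1.    ] F [-0.1  0.1  0.9] w 0.752 g 0.0
turn z 0.16
shift cm [-0.1  -0.14  1.37]
```

move_arm(rows=[[0,-0.03,0.7,0,0,0,0.5],[0,0,0.5,0,0,0,0.5],[0,0,0,0,0,0,0.5],[0,0,0,0,0,0,0.5],[0,0,0,0,0,0,0.5],[0,0,0,0,0,0,0.5],[0,0,0,0,0,0,0.5]])

```text
time: 28.98
tool_pos: [0.4294, -0.0589, 0.067]
tool_rot: [0.0, 0.988, 0.154, 0.0]
contact_force: [0.5, 0.2, -0.5]
gripper_width: 0.749
grasp_force: 0.0
```

```bash
python3 - <<'E'
from h import *
go((.4294,-.0586,.067),17.6)
E
```

```text
t 28.98 pos [ 0.4294 -0.0589  0.067 ] heading 17.75 z [ 4.e-04 -1.e-04 -1.e+00] F [ 0.5  0.2 -0.5] w 0.749 g 0.0
turn z 0.15
shift cm [ 0.01 -0.03 -0.  ]
```

move_arm(rows=[[0,0,0,0,0,0,-1],[0,0,0,0,0,0,-1],[0,0,0,0,0,0,-1],[0,0,0,0,0,0,-1],[0,0,0,0,0,0,-1],[0,0,0,0,0,0,-1],[0,0,0,0,0,0,-1]])

```text
time: 29.57
tool_pos: [0.4297, -0.0591, 0.0673]
tool_rot: [0.0, 0.988, 0.154, 0.001]
contact_force: [1.5, -0.3, 4.2]
gripper_width: 0.448
grasp_force: 60.6
```

move_arm(rows=[[0,0,-1,0,0,0,-1],[0,0,-2,0,0,0,-1],[0,0,-3.5,0,0,0,-1],[0,0,-3.5,0,0,0,-1],[0,0,-3.5,0,0,0,-1],[0,0,-2.5,0,0,0,-1],[0,0,-1.5,0,0,0,-1],[0,0,0,0,0,0,-1],[0,0,0,0,0,0,-1]])

```text
time: 30.32
tool_pos: [0.4291, -0.0588, 0.242]
tool_rot: [0.0, 0.988, 0.154, 0.0]
contact_force: [0.1, -0.2, -1.6]
gripper_width: 0.448
grasp_force: 60.5
```

```bash
python3 - <<'E'
from h import *
go((.525,.095,.24),17.6)
E
```

```text
t 30.32 pos [ 0.4291 -0.0588  0.242 ] heading 17.75 z [ 5.e-04 -1.e-04 -1.e+00] F [ 0.1 -0.2 -1.6] w 0.448 g 60.5
turn z 0.15
shift cm [ 13.82 -11.72   0.2 ]
```

move_arm(rows=[[1.5,-1.3,0,0,0,0,-1],[2.5,-2.1,0,0,0,0,-1],[2.5,-2.1,0,0,0,0,-1],[2.5,-2.1,0,0,0,0,-1],[2.5,-2.1,0,0,0,0,-1],[1.5,-1.3,0,0,0,0,-1],[0.8,-0.7,0,0,0,0,-1],[0,0,0,0,0,0,-1],[0,0,1.5,0,0,0,-1],[0,0,2,0,0,0,-1],[0,0,1.5,0,0,0,-1],[0,0,0,0,0,0,-1],[0,0,0,0,0,0,-1],[0,0,0,0,0,0,-1],[0,0,0,0,0,0,-1],[0,0,0,0,0,0,-1]])

```text
time: 31.65
tool_pos: [0.5257, 0.0944, 0.1933]
tool_rot: [0.0, 0.988, 0.154, 0.001]
contact_force: [0.1, -0.3, -1.3]
gripper_width: 0.442
grasp_force: 60.6
```

```bash
python3 - <<'E'
from h import *
go((.525,.095,.1673),17.6)
S,D=look("a")
find(S,D,"black",(.5235,.096,.085),rad=20) if 0 else None
X=(.5235,.096,.1)
def en(f,c): x,y=(int(v) for v in c);return cv2.resize(f["img"][y-50:y+50,x-50:x+50],(400,400),interpolation=cv2.INTER_CUBIC)
T=manip.state()["tool_pos"]
for f in(S,D):
    o=proj(f,X).astype(int)-50
    print("TCP axis at bottle mid/base",[((proj(f,T-[0,0,h])-o)*4).round(0) for h in(.05,.0673)],"riser top c",((proj(f,X)-o)*4).round(0))
cv2.imwrite("pics/ca.png",np.hstack([en(S,proj(S,X)),en(D,proj(D,X))]))
E
```

```text
t 31.65 pos [0.5257 0.0944 0.1933] heading 17.73 z [ 0.0024 -0.     -1.    ] F [ 0.1 -0.3 -1.3] w 0.442 g 60.6
turn z 0.13
shift cm [-0.05 -0.08  2.6 ]
TCP axis at bottle mid/base [array([205., 151.]), array([204., 173.])] riser top c [203. 202.]
TCP axis at bottle mid/base [array([197., 136.]), array([198., 163.])] riser top c [202. 203.]
```

View pics/ca.png

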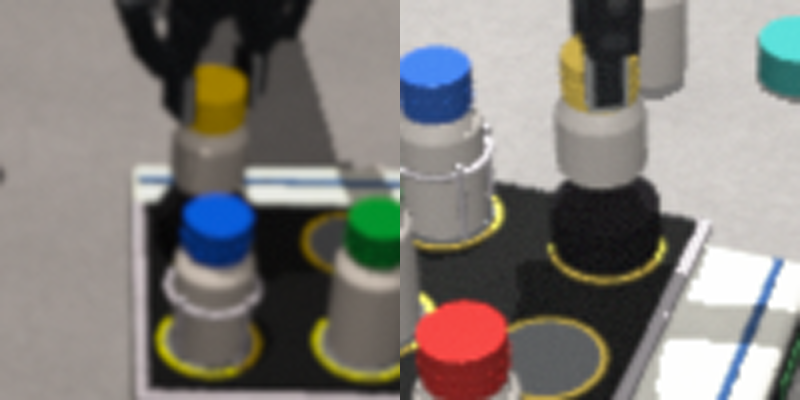

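Bottle and riser line up in the side view, at x = 601 against 605 (the drift as it lowers accounts for the difference). Lowering.

move_arm(rows=[[-0.05,-0.03,1,0,0,0,-1],[0,0,0.8,0,0,0,-1],[0,0,0.4,0,0,0,-1],[0,0,0,0,0,0,-1],[0,0,0,0,0,0,-1],[0,0,0,0,0,0,-1],[0,0,0,0,0,0,-1],[0,0,0,0,0,0,-1]])

```text
time: 32.42
tool_pos: [0.5246, 0.0948, 0.17]
tool_rot: [0.0, 0.988, 0.154, 0.0]
contact_force: [-0.4, 0.7, -1.4]
gripper_width: 0.445
grasp_force: 60.6
```

```bash
python3 - <<'E'
from h import *
go((.525,.095,.1673),17.6)
E
```

```text
t 32.42 pos [0.5246 0.0948 0.17  ] heading 17.75 z [ 4.e-04  0.e+00 -1.e+00] F [-0.4  0.7 -1.4] w 0.445 g 60.6
turn z 0.15
shift cm [ 0.05 -0.01  0.27]
```

move_arm(rows=[[0.04,0,0.2,0,0,0,-1],[0,0,0.1,0,0,0,-1],[0,0,0,0,0,0,-1],[0,0,0,0,0,0,-1],[0,0,0,0,0,0,-1]])

```text
time: 32.83
tool_pos: [0.5251, 0.0949, 0.1673]
tool_rot: [0.0, 0.988, 0.154, 0.0]
contact_force: [0.4, -0.8, 2.4]
gripper_width: 0.444
grasp_force: 60.9
```

```bash
python3 - <<'E'
from h import *
go((.525,.095,.1673),17.6)
E
```

```text
t 32.83 pos [0.5251 0.0949 0.1673] heading 17.75 z [ 8.e-04  1.e-04 -1.e+00] F [ 0.4 -0.8  2.4] w 0.444 g 60.9
turn z 0.15
shift cm [-0.01 -0.01  0.  ]
```

Contact. I'll release, rise and back off toward the robot's right.

move_arm(rows=[[0,0,0,0,0,0,0.2],[0,0,0,0,0,0,0.5],[0,0,0,0,0,0,0.5],[0,0,0,0,0,0,0.5],[0,0,0,0,0,0,0.5],[0,0,-1,0,0,0,0.5],[0,0,-2,0,0,0,0.5],[0,0,-3,0,0,0,0.5],[0,0,-3,0,0,0,0.5],[0,0,0,0,0,0,0.5],[0,3.5,-1,0,0,0,0.5],[0,3.5,0,0,0,0,0.5],[0,3.5,0,0,0,0,0.5],[0,3.5,0,0,0,0,0.5],[0,3.5,0,0,0,0,0.5],[0,3.5,0,0,0,0,0.5],[0,3.5,0,0,0,0,0.5],[0,0,0,0,0,0,0.5],[0,0,0,0,0,0,0.5]])

```text
time: 34.42
tool_pos: [0.5997, -0.1401, 0.2671]
tool_rot: [-0.0, 0.988, 0.153, 0.0]
contact_force: [0.0, 0.9, 0.2]
gripper_width: 0.746
grasp_force: 0.0
```

```bash
python3 - <<'E'
from h import *
S,D=look("b")
Y=find(S,D,"yellow",(.5237,.096,.157),s=120,v=40)
G=find(S,D,"green",(.633,.173,.157));R=find(S,D,"red",(.557,.283,.157));find(S,D,"blue",(.617,.08,.157))
w=manip.state();print(w["time"],w["tool_pos"])
cv2.imwrite("pics/fin.png",np.hstack([cv2.resize(f["img"][y:y+200,x:x+200],(400,400),interpolation=cv2.INTER_CUBIC) for f,x,y in((S,240,130),(D,140,140))]))
E
```

```text
yellow [316.1 181.7] [ 17  18 257] [270.9 206.1] [ 19  20 323] [0.5242 0.0955 0.158 ] err 0.0007
green [358.9 206.6] [ 18  17 246] [210.4 224.2] [ 19  20 316] [0.6328 0.1731 0.1581] err 0.0015
red [393.9 182.8] [ 17  17 236] [236.3 265.2] [ 23  26 505] [0.5565 0.2841 0.1584] err 0.0015
blue [318.1 205.8] [ 20  19 278] [229.1 198.6] [ 18  19 289] [0.6168 0.0797 0.1587] err 0.001
34.5167 [ 0.59943578 -0.13807247  0.26708336]
```

View pics/fin.png

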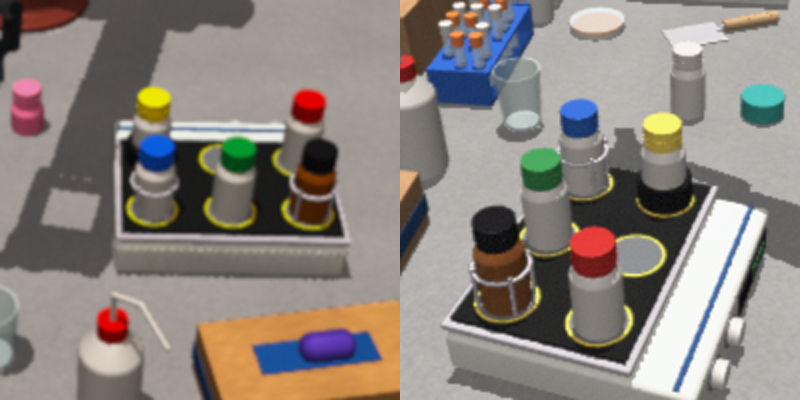

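The final views show all four pieces upright in their circles, within 1–2 mm, with the front middle circle empty. The white bottle and the beaker still stand in their places. Handing in.

```bash
python3 -c "
from plant import manip
print(manip.job_done())"
```

```text
the job is handed in; nothing more can be done
None
```

The job is handed in at about 35 s: green, red and the riser with the yellow bottle on it stand upright in their circles, measured within about 2 mm of centre, and the white-capped bottle and beaker were left alone.

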